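# Eject the red specimen and load it on the scanner

## Task

In the blue-and-aluminium ejector rack, press the yellow paddle that belongs to the red specimen fully down, so that the specimen is pushed up out of its well, and leave the blue specimen seated. Then grip the raised red specimen, lift it out and set it down gently, upright, centred in the yellow ring on the scanner's round black stage, and let go.

Things in the scene. Friction and masses are not known exactly. Their poses are not given: they have to be found in the camera images.
- red_specimen: Red resin mount: upright cylinder, 38 mm in diameter, 26 mm high, about 60 g, a small grey metal sample in its top face. Origin at the centre of its underside, z up its axis. Starts in either of the rack's wells (41 mm wide, floor at rack z 46 mm over an ejector hole), only its top 2 mm above the deck: too low to grip. Ejected, 22 mm stand above the deck, guided by the well.
- blue_specimen: Blue resin mount of the same size and origin, copper sample in its top, seated in the rack's other well; to be left alone. (Loose green and black mounts elsewhere on the table are bystanders.)
- rack: Fixed ejector rack; origin on the table, z up, x from paddles to wells (away from the robot). Aluminium deck x -30 to 100, y -110 to 110, top at z 70 mm. Two wells at x 40, y +55 and -55. Before each, at the same y, its yellow paddle (40 x 44): top centre at x -91, z 60 at rest, x -97, z 36 at its lower stop. 3 to 5 N presses it down; a pin then lifts that well's specimen 20 mm. Both stay put.
- scanner: Fixed microscope scanner: stepped aluminium drum on a black foot 150 mm in diameter, carrying a flat black round stage 90 mm in diameter with a yellow ring, 60 mm outer diameter, painted at its centre. Origin at the centre of the underside on the table, z up; the stage top is at z = 85 mm on the axis.
Things that resemble listed ones, but are neither listed nor needed, are in the scene too. Several things have the shape of the red_specimen; the one meant has the colours described above.

How it is judged:
On the way, in this order (a step that is already met when the one before it is completed fails the run):
1. the red specimen is raised by at least 14 mm in its well by the ejector, not held by the fingers (z of red_specimen in the frame of rack between 0.06 and 0.07 m and x of red_specimen in the frame of rack between 0.033 and 0.047 m and contact force between the fingers and red_specimen below 0.1 N), for 0.2 s.
2. the red specimen is lifted by the fingers clear of the rack's deck (z of red_specimen in the frame of rack above 0.075 m and contact force between the fingers and red_specimen above 0.5 N), for 0.1 s.
At the end, for the whole second after the job is handed in: The red specimen stands upright (within 8 degrees) and at rest on the scanner's stage, its axis within 15 mm of the stage's centre, released; the blue specimen is still seated in its well (raised less than 6 mm). The paddle may be up or down (horizontal distance between red_specimen and scanner below 0.015 m and z of red_specimen in the frame of scanner between 0.081 and 0.089 m and angle between red_specimen's own z axis and vertical below 0.15 rad and linear speed of red_specimen below 0.02 m/s and z of blue_specimen in the frame of rack below 0.052 m); the robot touches nothing.
It fails at once if the blue specimen is raised or moved by more than 10 mm (distance of blue_specimen from where it was at the start of the episode above 0.01 m).
It fails at once if the red specimen is dropped (falls freely by more than about 20 mm) (contact force between the fingers and red_specimen below 0.05 N and linear speed of red_specimen above 0.62 m/s).
It also fails if it takes over 51 s, if anything falls off the work surface, if the arm or the gripper's body presses on something with over 40 N, if the wrist force passes 120 N, or if a joint passes its speed limit or range.

## Robot

A 6-joint arm with a two-finger parallel gripper is mounted at the origin on the work surface. World frame = base frame: x ahead of the robot, y to its left, z up, the work surface at z = 0. Lengths are in m, angles in rad, forces in N, time in s.
With the tool pointing down it reaches from about 0.35 to 0.975 m from the base axis. Payload 4.9 kg.
Tool frame: the origin (TCP) lies at the very end of the fingers, on their centre line; the grasp point (between the pads) lies 19 mm behind it; z points along the fingers, y is the line along which they close (so a half turn about z gives the same grasp; the last joint's range is limited). The gripper opens to 85 mm and grips with 20 to 120 N. Pads are 22 mm wide; open, the fingers measure 114 mm over their backs; the gripper's body (76 mm by 85 mm) begins 54 mm behind the grasp point. The pads swing forward as they close: fully open they stand 13 mm farther back than shut.
Start: joints at [1.176, 0.053, 1.613, -0, 1.476, -0.119], TCP at [0.17, 0.601, 0.231] pointing down, gripper open.
Joint ranges: [-3.01, 3.01], [-1.01, 2.22], [0.06, 2.58], [-1.02, 4.17], [0.09, 2.62], [-3.14, 3.14]. Speed limits (rad/s): [2.57, 2.57, 3.14, 3.14, 3.14, 3.14].

## Interface

Orientations are given as a rotation vector (axis times angle).
In Python, from station import ctrl, imaging gives the robot as it stands.
- The arm moves only by the tool play_rows, never from a script. Its argument "series" is a list of rows, each a list of 3 entries, a list of its own where there are three numbers: the opening, from 0 (shut) to 1 (fully open), then the shift along the tool's x, y, z each as a share of 0.05 m, from -1 to 1, then the turn, a rotation vector about the tool's x, y, z each as a share of 8 degrees, from -1 to 1. In form: [[grip, [dx, dy, dz], [ax, ay, az]], ...]. A call has 1 to 8 rows; each row shifts and turns the commanded pose from where the row before left it, along the tool's axes as they then stand; what a row does not reach is not made up. A row lasts 1/8 s, in which the tool goes at most 62.5 mm and 10.7 degrees, less where a joint would pass 70% of its speed; a pose out of reach is approached as far as the arm can. A call with a number of a shift or a turn outside -1 to 1 is refused whole. A call with a gripper value outside its range is refused whole. The fingers move at their own pace and stop on an object; "force" is the grip in N (left out, the last holds). Time passes only in rows, so rows that do not move let the fingers close. It gives the time, the measured TCP pose, the force, the opening and the grip force at its end, in the units of the state.
- ctrl.get_obs(): the state, without advancing time (a new reading comes with each control period).
- imaging.get_image(name): name is "scene" or "top" or "wrist"; returns a dict with "color" (400x640x3 uint8, blue, green, red), "fx", "fy", "cx", "cy" (pixels), "extrinsics" (4x4, takes a point from world to camera coordinates); the wrist camera has in their place "hand_eye" (4x4, takes a point from camera to tool coordinates, whose origin is the TCP and whose axes are the flange's). Camera axes: x right, y down, z forward; pixel columns grow to the right and rows downward; lengths in m; the calibration is good to about 2 mm. A picture is of the moment at which its call begins: read the wrist's pose just before it. There is no depth.
- ctrl.finish_job(): hands the job in; it is judged then, once.
The state is a dict: "t": time; "q": joint angles; "dq": joint speeds; "effort": joint torques, N m; "tool_pos": TCP position; "tool_rot": TCP orientation; "contact_force": force on the tool from outside, world axes, zero at the start; "wrist_torque": the same for the moment, N m; "opening": finger opening in m; "grip_force": force on a finger pad.
Only numpy, scipy, OpenCV 4.12 (cv2) and the standard library are available. Lean on these libraries where they do the work, as an engineer would, in place of code of your own. Each camera call takes 0.05 s, during which the arm holds its last target. There are 200 camera calls.

## Working session

There is one attempt and no reset: what is moved stays moved. The work goes in short steps, Python scripts to look and compute and a tool call to move; the robot and the scene stay as the last step left them, time stands still between calls to the robot, and variables do not carry over. Pictures are saved under pics/ and viewed, at most 10 in all, crops included, and the job is handed in when it is done.

Besides the shell and the picture viewer there is one more tool, called after "Call:" in YAML: its name, and indented under it one key for each argument. play_rows: Moves the arm, as the interface text tells. Shift numbers are shares of 0.05 m and turn numbers shares of 8 degrees, none past 1 either way. Its arguments: {"type":"object","properties":{"series":{"type":"array"},"force":{"type":"number"}},"required":["series"]}

```bash
ls; mkdir -p pics
python3 - <<'E'
from station import ctrl, imaging
import cv2,numpy as np
o=ctrl.get_obs();print({k:np.round(v,3).tolist() for k,v in o.items()})
for n in["scene","top"]:
    i=imaging.get_image(n);cv2.imwrite(f"pics/{n}0.png",i["color"]);np.savez(f"pics/{n}0.npz",**i)
    print(n,i["fx"],i["cx"],i["cy"],np.round(i["extrinsics"],3).tolist())
E
```

```text
pics
{'t': 0.0, 'q': [1.176, 0.053, 1.614, -0.0, 1.476, -0.119], 'dq': [0.001, 0.002, 0.0, -0.001, 0.0, 0.0], 'effort': [0.003, -39.368, -37.018, 0.0, 0.007, -0.0], 'tool_pos': [0.17, 0.601, 0.23], 'tool_rot': [-0.432, -3.111, 0.003], 'contact_force': [-0.858, -0.284, 0.883], 'wrist_torque': [0.033, -0.083, -0.027], 'grip_force': 0.0, 'opening': 0.086}
scene 427.51836400862555 316.70965471995277 204.7333110664978 [[0.222, 0.975, -0.016, -0.133], [0.677, -0.166, -0.717, -0.345], [-0.702, 0.149, -0.697, 1.237], [0.0, 0.0, 0.0, 1.0]]
top 405.3704149878959 319.57606337698866 201.71066560136478 [[0.043, -0.999, 0.003, -0.045], [-0.979, -0.043, -0.201, 0.578], [0.201, 0.006, -0.98, 0.781], [0.0, 0.0, 0.0, 1.0]]
```

View pics/scene0.png

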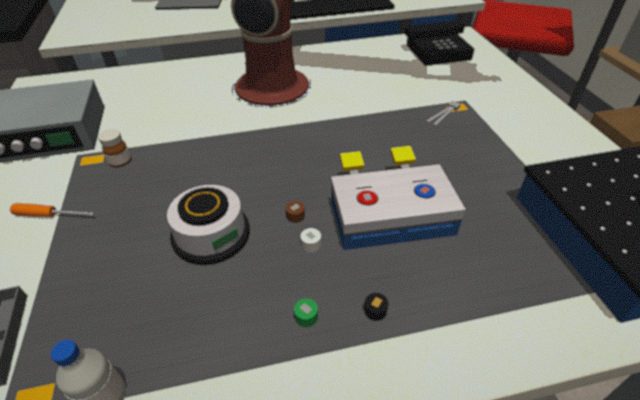

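View pics/top0.png

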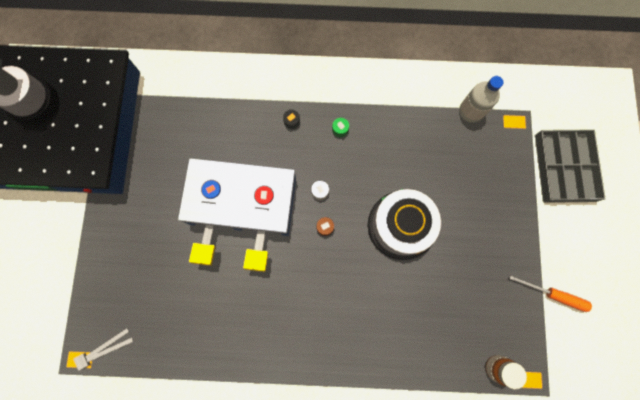

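The scene view shows the rack with red at (367,198), blue at (425,190) and paddles at (352,160) and (403,155). In the top view red is at (264,195), blue at (211,189), the paddles are at (256,260) and (202,254), and the scanner ring is at (409,220). Next come the measurements and an enlarged confirmation crop.

```bash
cat > h.py <<'E'
import cv2,numpy as np
def ray(i,uv,z,E=None):
    E=np.array(i["extrinsics"]) if E is None else E
    R,t=E[:3,:3],E[:3,3]
    d=R.T@np.array([(uv[0]-i["cx"])/i["fx"],(uv[1]-i["cy"])/i["fy"],1]);c=-R.T@t
    return c+d*(z-c[2])/d[2]
def blobs(img,lo,hi,amin=20):
    h=cv2.cvtColor(img,cv2.COLOR_BGR2HSV)
    m=cv2.inRange(h,np.array(lo),np.array(hi))
    m=cv2.morphologyEx(m,cv2.MORPH_CLOSE,np.ones((5,5),np.uint8))
    cs,_=cv2.findContours(m,cv2.RETR_EXTERNAL,cv2.CHAIN_APPROX_NONE)
    return [(cv2.contourArea(c),c) for c in cs if cv2.contourArea(c)>amin]
def cen(c):
    m=cv2.moments(cv2.convexHull(c));return np.array([m["m10"]/m["m00"],m["m01"]/m["m00"]])
E
python3 - <<'E'
from h import *
for n in["scene","top"]:
    i=dict(np.load(f"pics/{n}0.npz"))
    for nm,lo,hi,z in[("red",(0,180,120),(5,255,255),.072),("red2",(174,150,120),(180,255,255),.072),("blue",(105,150,90),(125,255,255),.072),("yel",(26,150,150),(34,255,255),.060),("ring",(15,130,90),(26,255,255),.085)]:
        for a,c in blobs(i["color"],lo,hi,25):
            p=cen(c);print(n,nm,a,p.round(1),ray(i,p,z).round(4), cv2.boundingRect(c))
i=dict(np.load("pics/top0.npz"))["color"]
cv2.imwrite("pics/crop.png",cv2.resize(i[140:290,170:460],None,fx=2.7,fy=2.7,interpolation=cv2.INTER_CUBIC))
E
```

```text
scene red 158.0 [366.9 197.5] [0.5899 0.0978 0.072 ] (358, 192, 19, 12)
scene red 2815.0 [523.2  20.9] [-0.078   0.8318  0.072 ] (475, 0, 97, 42)
scene blue 361.5 [ 62.6 350.3] [ 0.7809 -0.3945  0.072 ] (51, 340, 25, 22)
scene blue 75.0 [375.  234.4] [0.6802 0.0833 0.072 ] (352, 231, 47, 8)
scene blue 79.0 [429.6 227.5] [0.6871 0.1789 0.072 ] (408, 224, 45, 8)
scene blue 157.0 [424.4 190.5] [0.5973 0.2075 0.072 ] (415, 185, 19, 12)
scene yel 259.0 [351.7 159. ] [0.4587 0.1073 0.06  ] (341, 152, 23, 15)
scene yel 259.0 [402.7 153.4] [0.4663 0.2166 0.06  ] (391, 146, 24, 16)
scene ring 435.0 [ 36.5 392.5] [ 0.8413 -0.4085  0.085 ] (15, 383, 40, 17)
scene ring 65.5 [376.2 301.9] [0.8147 0.0392 0.085 ] (371, 297, 11, 11)
scene ring 90.0 [ 31.9 207.3] [ 0.4848 -0.4953  0.085 ] (13, 205, 39, 6)
scene ring 634.5 [201.9 203.2] [ 0.5468 -0.1977  0.085 ] (185, 191, 35, 25)
scene ring 38.0 [351.4 166.8] [0.5124 0.0901 0.085 ] (342, 164, 22, 7)
scene ring 161.5 [ 91.7 159.7] [ 0.3645 -0.4105  0.085 ] (80, 154, 24, 12)
scene ring 42.5 [400.4 157.9] [0.5089 0.1921 0.085 ] (391, 148, 24, 17)
scene 
[... 225 characters left out ...]
10.5 189. ] [0.5939 0.2048 0.072 ] (202, 181, 18, 17)
top blue 102.0 [496.   82.2] [ 0.8585 -0.3913  0.072 ] (490, 77, 13, 12)
top yel 399.0 [255.1 259.6] [0.4553 0.1047 0.06  ] (243, 249, 25, 22)
top yel 395.5 [201.1 253.4] [0.4629 0.2143 0.06  ] (189, 243, 25, 22)
top ring 254.0 [532.8 380.3] [ 0.2558 -0.4265  0.085 ] (522, 372, 21, 17)
top ring 155.0 [ 75.  358.1] [0.2587 0.421  0.085 ] (66, 351, 24, 17)
top ring 146.0 [571.5 299.3] [ 0.4048 -0.5099  0.085 ] (553, 291, 39, 18)
top ring 760.5 [409.6 219.4] [ 0.5463 -0.2002  0.085 ] (394, 204, 32, 32)
top ring 274.0 [514.  121.5] [ 0.7635 -0.4193  0.085 ] (503, 115, 23, 14)
top ring 39.5 [290.9 116.6] [0.7537 0.0481 0.085 ] (287, 113, 9, 8)
```

View pics/crop.png

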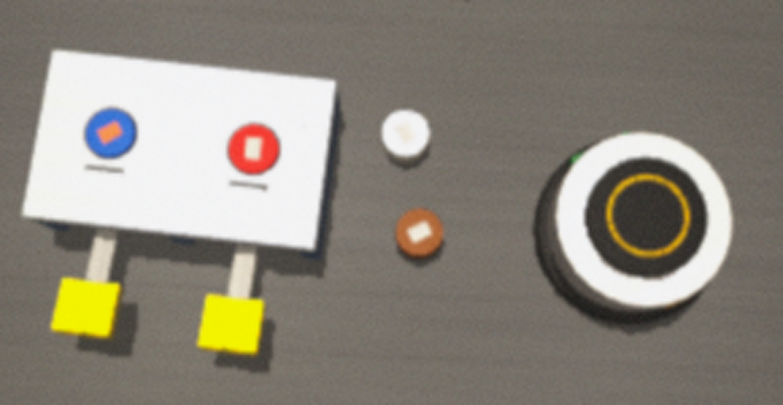

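Three discs could be mistaken for each other: the red mount in the rack (264,195), the blue mount in the rack (210,189) and the loose brown one (325,226). The crop confirms that the red one with the grey sample is in the right-hand well, at about (0.588, 0.0965). Its paddle is straight in front at (255,260), about (0.457, 0.106). The two wells measure 110 mm apart and the paddle 131 mm from its well, both as specified. The scanner is at about (0.5465, -0.199). I'll square the tool to the world axes first, then move above the paddle with the fingers shut.

Call:
play_rows:
  series:
    - [0, [0, 0, 0], [0, 0, -1]]
    - [0, [0, 0, 0], [0, 0, -0.98]]
    - [0, [-0.4, -0.6, 0], [0, 0, 0]]
    - [0, [-0.5, -0.85, 0], [0, 0, 0]]
    - [0, [-0.5, -0.85, 0], [0, 0, 0]]
    - [0, [-0.5, -0.85, 0], [0, 0, 0]]
    - [0, [-0.5, -0.85, 0], [0, 0, 0]]
    - [0, [-0.5, -0.85, 0], [0, 0, 0]]

```text
t: 1.1
tool_pos: [0.3157, 0.3574, 0.2308]
tool_rot: [0.002, -3.141, 0.001]
contact_force: [0.3, 0.1, -0.3]
opening: -0.0001
grip_force: 0.0
```

Call:
play_rows:
  series:
    - [0, [-0.5, -0.85, 0], [0, 0, 0]]
    - [0, [-0.5, -0.85, 0], [0, 0, 0]]
    - [0, [-0.5, -0.85, 0], [0, 0, 0]]
    - [0, [-0.5, -0.85, 0], [0, 0, 0]]
    - [0, [-0.5, -0.85, 0], [0, 0, 0]]
    - [0, [-0.3, -0.6, 0], [0, 0, 0]]
    - [0, [0, 0, 0], [0, 0, 0]]
    - [0, [0, 0, 0], [0, 0, 0]]

```text
t: 2.1
tool_pos: [0.4551, 0.1169, 0.2309]
tool_rot: [0.001, -3.141, -0.001]
contact_force: [-0.3, 1.4, 0.1]
opening: -0.0003
grip_force: 0.0
```

```bash
cat >> h.py <<'E'
from scipy.spatial.transform import Rotation as Ro
def delta(o,target):
    R=Ro.from_rotvec(o["tool_rot"]); D=Ro.from_matrix(np.diag([-1.,1,-1]))
    print("t",round(float(o["t"]),2),"tcp",np.round(o["tool_pos"],4),"shares",(R.inv().apply(np.array(target)-o["tool_pos"])/.05).round(2),"turn8",((R.inv()*D).as_rotvec(degrees=True)/8).round(2),"F",np.round(o["contact_force"],1),"open",np.round(o["opening"],4),o["grip_force"])
E
python3 -c "
from station import ctrl
from h import *
delta(ctrl.get_obs(),[.456,.1055,.08])"
```

```text
t 2.1 tcp [0.4551 0.1169 0.2309] shares [-0.02 -0.23  3.02] turn8 [ 0.   -0.01  0.01] F [-0.3  1.4  0.1] open -0.0003 0.0
```

Call:
play_rows:
  series:
    - [0, [0, -0.22, 0.6], [0, 0, 0]]
    - [0, [0, 0, 0.8], [0, 0, 0]]
    - [0, [0, 0, 0.8], [0, 0, 0]]
    - [0, [0, 0, 0.6], [0, 0, 0]]
    - [0, [0, 0, 0.3], [0, 0, 0]]
    - [0, [0, 0, 0.15], [0, 0, 0]]
    - [0, [0, 0, 0.15], [0, 0, 0]]
    - [0, [0, 0, 0.1], [0, 0, 0]]

```text
t: 3.1
tool_pos: [0.4561, 0.1058, 0.0571]
tool_rot: [-0.001, 3.141, 0.001]
contact_force: [-2.1, 0.2, 3.9]
opening: -0.0003
grip_force: 1.6
```

Call:
play_rows:
  series:
    - [0, [0, 0, 0.1], [0, 0, 0]]
    - [0, [0, 0, 0.1], [0, 0, 0]]
    - [0, [0, 0, 0.1], [0, 0, 0]]
    - [0, [0.03, 0, 0.06], [0, 0, 0]]
    - [0, [0.03, 0, 0.04], [0, 0, 0]]
    - [0, [0, 0, 0], [0, 0, 0]]

```text
t: 3.85
tool_pos: [0.4544, 0.1056, 0.0376]
tool_rot: [-0.001, 3.137, 0.0]
contact_force: [1.1, 0.9, 5.3]
opening: 0.0002
grip_force: 2.1
```

```bash
python3 -c "
from station import ctrl,imaging
from h import *
delta(ctrl.get_obs(),[.456,.1055,.036])
i=imaging.get_image('scene');cv2.imwrite('pics/s1.png',cv2.resize(i['color'][80:280,220:500],None,fx=2.8,fy=2.8))"
```

```text
t 3.85 tcp [0.4544 0.1056 0.0376] shares [-0.03 -0.    0.03] turn8 [0.   0.03 0.  ] F [1.1 0.9 5.3] open 0.0002 2.1144093945622444
```

View pics/s1.png

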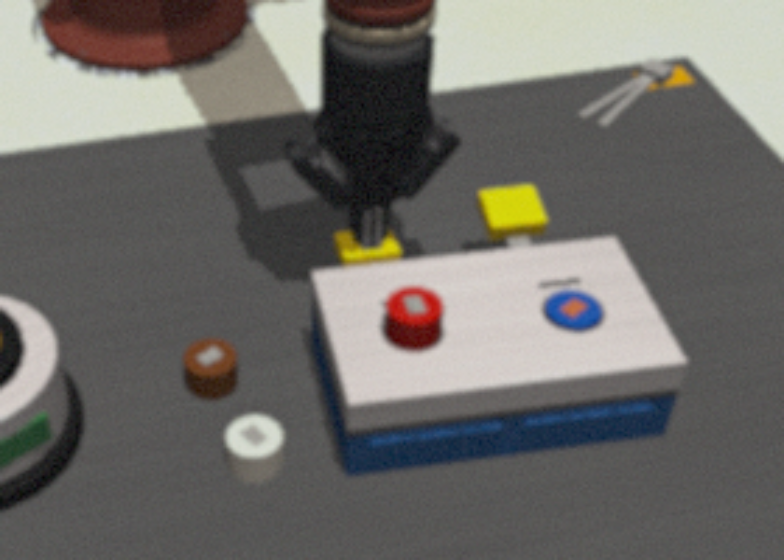

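The picture shows red standing well up at (367,187) in full-image pixels, with blue still seated. I'll press the last couple of millimetres to the stop, hold, rise, and check whether red stays up.

Call:
play_rows:
  series:
    - [0, [0.02, 0, 0.04], [0, 0, 0]]
    - [0, [0, 0, 0.03], [0, 0, 0]]
    - [0, [0, 0, 0], [0, 0, 0]]
    - [0, [0, 0, 0], [0, 0, 0]]

```text
t: 4.4
tool_pos: [0.4547, 0.1056, 0.037]
tool_rot: [-0.001, 3.136, -0.0]
contact_force: [-5.1, -0.3, 22.2]
opening: 0.0003
grip_force: 11.3
```

Call:
play_rows:
  series:
    - [0, [0, 0, -0.2], [0, 0, 0]]
    - [0, [0, 0, -0.4], [0, 0, 0]]
    - [0, [0, 0, -0.8], [0, 0, 0]]
    - [0, [0, 0, -1], [0, 0, 0]]
    - [0, [0, 0, -1], [0, 0, 0]]
    - [0, [0, 0, 0], [0, 0, 0]]

```text
t: 5.15
tool_pos: [0.4538, 0.1056, 0.2073]
tool_rot: [-0.001, 3.133, 0.0]
contact_force: [0.1, 0.3, -0.5]
opening: -0.0002
grip_force: 0.0
```

```bash
python3 -c "
from station import ctrl,imaging
from h import *
o=ctrl.get_obs();delta(o,[.588,.0965,.2])
i=imaging.get_image('wrist');cv2.imwrite('pics/w2.png',i['color']);H=np.array(i['hand_eye']);print(H.round(3).tolist())
i=imaging.get_image('scene');cv2.imwrite('pics/s2.png',cv2.resize(i['color'][80:280,220:500],None,fx=2.8,fy=2.8))
for n in ['scene','top']:
  i=imaging.get_image(n)
  for a,c in blobs(i['color'],(0,180,120),(5,255,255),60):print(n,a,cv2.boundingRect(c),ray(i,cen(c),.09).round(4))
"
```

```text
t 5.15 tcp [0.4538 0.1056 0.2073] shares [-2.68 -0.18  0.17] turn8 [0.   0.06 0.  ] F [ 0.1  0.3 -0.5] open -0.0002 0.0
[[0.001, -0.948, -0.318, 0.08], [1.0, 0.001, -0.001, -0.001], [0.001, -0.318, 0.948, -0.143], [0.0, 0.0, 0.0, 1.0]]
scene 167.0 (359, 184, 18, 13) [0.589 0.098 0.09 ]
scene 2850.0 (474, 0, 98, 43) [-0.0357  0.7998  0.09  ]
top 241.0 (216, 367, 17, 27) [0.2312 0.1407 0.09  ]
top 1207.5 (121, 358, 57, 42) [0.2358 0.2804 0.09  ]
top 335.5 (180, 356, 37, 37) [0.2406 0.1915 0.09  ]
top 886.5 (135, 239, 82, 20) [0.466  0.2602 0.09  ]
top 497.0 (136, 207, 51, 23) [0.5274 0.2949 0.09  ]
top 144.5 (118, 206, 16, 18) [0.5327 0.3632 0.09  ]
top 217.0 (254, 185, 18, 18) [0.5851 0.0948 0.09  ]
```

View pics/s2.png

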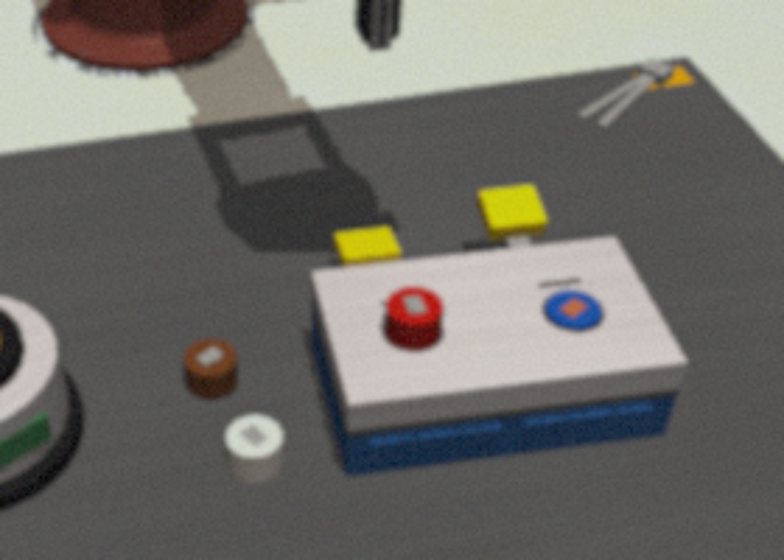

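The paddle stays down and red stands raised at about (0.587, 0.0965), with blue seated. I'll move above red with the gripper opened and check with the wrist camera.

Call:
play_rows:
  series:
    - [0.7, [-0.4, 0, 0], [0, 0.06, 0]]
    - [0.7, [-0.7, -0.09, 0], [0, 0, 0]]
    - [0.7, [-0.7, -0.09, 0], [0, 0, 0]]
    - [0.7, [-0.6, 0, 0.3], [0, 0, 0]]
    - [0.7, [-0.27, 0, 0.4], [0, 0, 0]]
    - [0.7, [0, 0, 0], [0, 0, 0]]
    - [0.7, [0, 0, 0], [0, 0, 0]]

```text
t: 6.22
tool_pos: [0.5838, 0.0967, 0.166]
tool_rot: [0.001, -3.131, 0.0]
contact_force: [0.5, -1.0, 0.1]
opening: 0.0597
grip_force: 0.0
```

```bash
cat >> h.py <<'E'
def wrist(o,i):
    T=np.eye(4);T[:3,:3]=Ro.from_rotvec(o["tool_rot"]).as_matrix();T[:3,3]=o["tool_pos"]
    return np.linalg.inv(T@np.array(i["hand_eye"]))
E
python3 -c "
from station import ctrl,imaging
from h import *
o=ctrl.get_obs();delta(o,[.5875,.0965,.073])
i=imaging.get_image('wrist');cv2.imwrite('pics/w3.png',i['color']);E=wrist(o,i)
for a,c in blobs(i['color'],(0,160,100),(6,255,255),200):print(a,cv2.boundingRect(c),cen(c),ray(i,cen(c),.092,E).round(4))
"
```

```text
t 6.22 tcp [0.5838 0.0967 0.166 ] shares [-0.09 -0.    1.86] turn8 [-0.   -0.07  0.01] F [ 0.5 -1.   0.1] open 0.0597 0.0
```

View pics/w3.png

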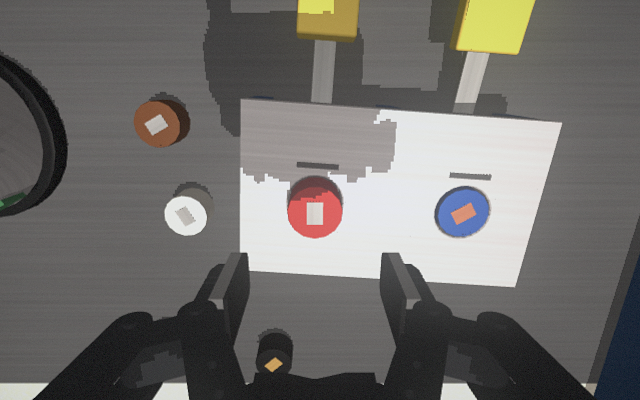

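The wrist view shows red centred near (315,208), between the fingers, which are at columns 237 and 395. Blue is at (463,212). I'll turn the red pixels into a position with a looser mask.

```bash
python3 -c "
from station import ctrl,imaging
from h import *
o=ctrl.get_obs()
i=imaging.get_image('wrist');E=wrist(o,i)
h=cv2.cvtColor(i['color'],cv2.COLOR_BGR2HSV);print(h[225,305],h[190,315],h[210,300])
for lo,hi in [((0,110,50),(8,255,255)),((172,110,50),(180,255,255))]:
  for a,c in blobs(i['color'],lo,hi,300):
    (p,r)=cv2.minEnclosingCircle(c);x,y,w,hh=cv2.boundingRect(c);print(a,x,y,w,hh,p,r,ray(i,(x+w/2,y+hh-w/2),.092,E).round(4),ray(i,(x,y+hh-w/2),.092,E).round(4))
"
```

```text
[  1 145 218] [  0 119 139] [  0 146 219]
2056.5 287 186 55 51 (314.1037292480469, 209.80030822753906) 27.163524627685547 [0.5868 0.0954 0.092 ] [0.5869 0.0768 0.092 ]
```

Call:
play_rows:
  series:
    - [0.65, [-0.06, -0.02, 0.4], [0, -0.07, 0]]
    - [0.65, [0, 0, 0.5], [0, 0, 0]]
    - [0.65, [0, 0, 0.4], [0, 0, 0]]
    - [0.65, [0, 0, 0.3], [0, 0, 0]]
    - [0.65, [0, 0, 0.2], [0, 0, 0]]
    - [0.65, [0, 0, 0.06], [0, 0, 0]]
    - [0.65, [0, 0, 0], [0, 0, 0]]

```text
t: 7.2
tool_pos: [0.588, 0.0957, 0.0742]
tool_rot: [-0.001, 3.14, -0.0]
contact_force: [-0.8, -0.4, -0.2]
opening: 0.0555
grip_force: 0.0
```

```bash
python3 -c "
from station import ctrl,imaging
from h import *
o=ctrl.get_obs();delta(o,[.5868,.0956,.073])
i=imaging.get_image('wrist');cv2.imwrite('pics/w4.png',i['color'])
"
```

```text
t 7.2 tcp [0.588  0.0957 0.0742] shares [ 0.02 -0.    0.02] turn8 [-0.    0.01  0.  ] F [-0.8 -0.4 -0.2] open 0.0555 0.0
```

View pics/w4.png

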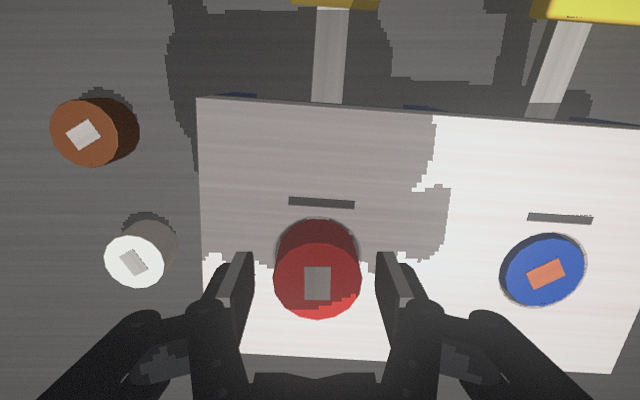

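Red at (317,281) is centred between the pads, so I'll close on it and lift a little.

Call:
play_rows:
  series:
    - [0.3, [0, 0, 0], [0, 0, 0]]
    - [0.3, [0, 0, 0], [0, 0, 0]]
    - [0.3, [0, 0, 0], [0, 0, 0]]
    - [0.3, [0, 0, 0], [0, 0, 0]]
    - [0.3, [0, 0, -0.1], [0, 0, 0]]
    - [0.3, [0, 0, -0.2], [0, 0, 0]]
    - [0.3, [0, 0, -0.4], [0, 0, 0]]
    - [0.3, [0, 0, 0], [0, 0, 0]]
  force: 40

```text
t: 8.25
tool_pos: [0.5896, 0.0957, 0.1121]
tool_rot: [-0.001, 3.135, 0.0]
contact_force: [0.4, -0.9, -0.1]
opening: 0.0364
grip_force: 40.1
```

```bash
python3 -c "
from station import ctrl,imaging
from h import *
o=ctrl.get_obs();delta(o,[.5465,-.199,.2])
i=imaging.get_image('wrist');cv2.imwrite('pics/w5.png',i['color'])
"
```

```text
t 8.25 tcp [0.5896 0.0957 0.1121] shares [ 0.85 -5.89 -1.76] turn8 [0.   0.05 0.  ] F [ 0.4 -0.9 -0.1] open 0.0364 40.08955121040344
```

View pics/w5.png

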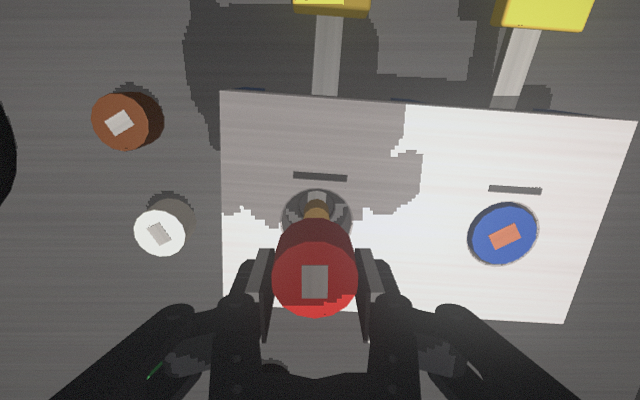

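Red is held at (315,270), clear of the well, with 40 N of grip. Its underside sits about 8 mm below the TCP. I'll lift it and carry it over the stage.

Call:
play_rows:
  series:
    - [0.3, [0, 0, -0.5], [0, 0.05, 0]]
    - [0.3, [0, -0.2, -0.5], [0, 0, 0]]
    - [0.3, [0.1, -0.5, -0.2], [0, 0, 0]]
    - [0.3, [0.15, -0.8, 0], [0, 0, 0]]
    - [0.3, [0.15, -0.8, 0], [0, 0, 0]]
    - [0.3, [0.15, -0.8, 0], [0, 0, 0]]
    - [0.3, [0.15, -0.8, 0], [0, 0, 0]]
    - [0.3, [0.1, -0.8, 0], [0, 0, 0]]

```text
t: 9.3
tool_pos: [0.5472, -0.1405, 0.1686]
tool_rot: [0.001, -3.135, -0.0]
contact_force: [0.3, -0.8, -1.2]
opening: 0.0367
grip_force: 40.1
```

Call:
play_rows:
  series:
    - [0.3, [0, -0.6, 0], [0, 0, 0]]
    - [0.3, [0, -0.4, 0], [0, 0, 0]]
    - [0.3, [0, -0.2, 0], [0, 0, 0]]
    - [0.3, [0, 0, 0], [0, 0, 0]]
    - [0.3, [0, 0, 0], [0, 0, 0]]

```text
t: 9.93
tool_pos: [0.5481, -0.1985, 0.169]
tool_rot: [0.003, -3.136, -0.001]
contact_force: [0.2, -1.0, -0.9]
opening: 0.0364
grip_force: 40.1
```

```bash
python3 -c "
from station import ctrl,imaging
from h import *
o=ctrl.get_obs();delta(o,[.5465,-.199,.098])
i=imaging.get_image('wrist');cv2.imwrite('pics/w6.png',i['color']);E=wrist(o,i)
for lo,hi,z in [((0,110,50),(8,255,255),o['tool_pos'][2]+.018),((15,110,70),(27,255,255),.085)]:
  for a,c in blobs(i['color'],lo,hi,100):
    x,y,w,hh=cv2.boundingRect(c);print(a,x,y,w,hh,ray(i,(x+w/2,y+hh/2),z,E).round(4),'bottomcircle',ray(i,(x+w/2,y+hh-w/2),z,E).round(4))
"
```

```text
t 9.93 tcp [ 0.5481 -0.1985  0.169 ] shares [ 0.02 -0.01  1.42] turn8 [ 0.   -0.04  0.01] F [ 0.2 -1.  -0.9] open 0.0364 40.12587368488312
6685.5 271 218 87 101 [ 0.542  -0.1998  0.187 ] bottomcircle [ 0.5453 -0.1998  0.187 ]
587.5 270 159 87 71 [ 0.5431 -0.2005  0.085 ] bottomcircle [ 0.5373 -0.2005  0.085 ]
```

View pics/w6.png

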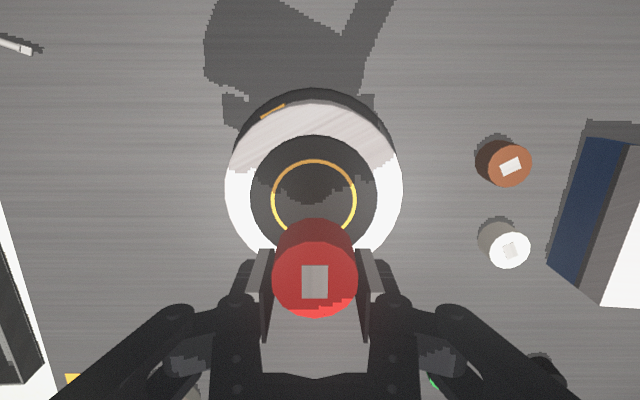

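Below red, the ring spans columns 270–357 with its centre near row 200, giving about (0.547, -0.200) and agreeing with the fixed cameras. The specimen axis is at about (0.5455, -0.200). I'll descend, slowly at the end.

Call:
play_rows:
  series:
    - [0.3, [-0.03, -0.02, 0.4], [0, -0.04, 0]]
    - [0.3, [0, 0, 0.5], [0, 0, 0]]
    - [0.3, [0, 0, 0.3], [0, 0, 0]]
    - [0.3, [0, 0, 0.15], [0, 0, 0]]
    - [0.3, [0, 0, 0.08], [0, 0, 0]]
    - [0.3, [0, 0, 0.03], [0, 0, 0]]
    - [0.3, [0, 0, 0.02], [0, 0, 0]]
    - [0.3, [0, 0, 0], [0, 0, 0]]

```text
t: 10.98
tool_pos: [0.5496, -0.2006, 0.0955]
tool_rot: [-0.001, 3.141, -0.001]
contact_force: [0.1, -0.4, 0.2]
opening: 0.0366
grip_force: 40.1
```

Call:
play_rows:
  series:
    - [0.3, [0, 0, 0.02], [0, 0, 0]]
    - [0.3, [0, 0, 0.02], [0, 0, 0]]
    - [0.3, [0, 0, 0], [0, 0, 0]]

```text
t: 11.35
tool_pos: [0.5495, -0.2005, 0.0939]
tool_rot: [-0.001, 3.141, -0.0]
contact_force: [-2.3, 1.3, 4.7]
opening: 0.0368
grip_force: 40.6
```

The force of 4.7 N shows contact with the stage, so I'll release and retreat upward.

Call:
play_rows:
  series:
    - [0.5, [0, 0, 0], [0, 0, 0]]
    - [0.65, [0, 0, 0], [0, 0, 0]]
    - [0.65, [0, 0, 0], [0, 0, 0]]
    - [0.65, [0, 0, -0.2], [0, 0, 0]]
    - [0.65, [0, 0, -0.6], [0, 0, 0]]
    - [0.65, [0, 0, -0.8], [0, 0, 0]]
    - [0.65, [0, 0, -0.8], [0, 0, 0]]
    - [0.65, [0, 0, 0], [0, 0, 0]]

```text
t: 12.35
tool_pos: [0.5518, -0.2016, 0.219]
tool_rot: [-0.001, 3.133, -0.007]
contact_force: [0.3, -0.8, 0.3]
opening: 0.0556
grip_force: 0.0
```

```bash
python3 -c "
from station import ctrl,imaging
from h import *
o=ctrl.get_obs();delta(o,[.5465,-.199,.098])
i=imaging.get_image('wrist');cv2.imwrite('pics/w7.png',i['color']);E=wrist(o,i)
for a,c in blobs(i['color'],(0,110,50),(8,255,255),100):
    x,y,w,hh=cv2.boundingRect(c);print(a,x,y,w,hh,ray(i,(x+w/2,y+hh-w/2),.111,E).round(4))
"
```

```text
t 12.35 tcp [ 0.5518 -0.2016  0.219 ] shares [0.13 0.06 2.42] turn8 [-0.03  0.06  0.01] F [ 0.3 -0.8  0.3] open 0.0556 0.0
1941.5 292 156 50 54 [ 0.5486 -0.2014  0.111 ]
```

View pics/w7.png

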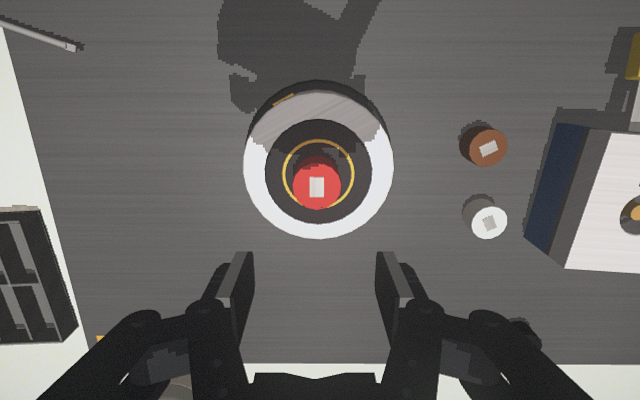

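Red stands upright at (317,186) inside the ring, released and within about 2–3 mm of the centre. I'm handing in.

```bash
python3 -c "
from station import ctrl
print(ctrl.finish_job())"
```

```text
the job is handed in; nothing more can be done
None
```

I handed the job in at about 12 s of the 51 s limit: the red specimen stands upright and released on the scanner's stage, about 2–3 mm from the ring's centre by the last wrist image, and the blue one looked seated when last in view, after the lift; no verdict was returned.

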